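Set the length stop and push the strip up to it

TASK

Set up the cross-cut board for the longest cut: hold the black release button on the red length stop down and slide the stop to the left along its track until it is fully home against the end stop, then let the button spring back up so that the stop locks there. Then push the wooden strip along the fence until its end butts against the steel stop finger. Work with the fingertips only: do not lift the strip, and leave the saw, pencil, tape measure and square where they lie.

Things in the scene. Friction and masses are not known exactly. Their poses are not given: they have to be found in the camera images.
- saw_board: Cross-cut board fixed to the bench: plywood base 160 (x) x 520 (y) x 18 mm with a wooden fence along its far side. Origin on the bench top; base spans x -90 to +70, y -260 to +260 mm. y runs along the fence to the left (robot's view), the sliding direction; x away from the robot, z up. Fence front face: plane x = +30 mm; fence top 52 mm above the bench.
- end_stop (a point): Face of the rubber buffer on the dark steel end stop at the left end of the aluminium track, which lies on top of the fence's left half. The end stop is 26 mm long and its top is 84 mm above the bench. The left end of the red stop rests against it when home. Does not move.
- stop (a joint): Position of the red length stop on its track, m: 0 at the right, 0.130 home against the end stop; grows to the left (+y of saw_board). Button up: a tooth locks it at the nearest 10 mm step (0.5 mm play; it cannot be pushed along). Button down: it slides with about 1.5 N and stays where it is left until the button comes up.
- stop_well (a point): Centre of the floor of the thumb well in the top of the red stop, 73.5 mm above the bench; the button is in its middle. The carriage is 72 mm long (y). The well lies between two red shoulders 56 mm apart (tops 84.5 mm above the bench) and is open to front and back: a fingertip on the button may also push against a shoulder.
- release (a joint): Travel of the black release button in the top of the length stop, m: 0 when up (locked), 0.007 fully down; vertical. A spring pushes it up: it begins to move at about 4 N and is fully down at about 6.7 N. The tooth is clear of the rack from about 0.0053 on: keep it pressed fully down while sliding. Springs back up when let go.
- release_top (a point): Centre of the top face of the black button (26 mm across the track x 34 mm along it). It is 81.5 mm above the bench when up and 74.5 mm when down, and moves with the stop. Same axes as saw_board.
- stop_face (a point): Point on the right-hand (-y) face of the steel stop finger that hangs from the length stop in front of the fence, 10 mm above the base and 22 mm in front of the fence; the finger is 46 mm wide (x) and 6 mm thick and moves with the stop. The strip's end must meet this face. Same axes as saw_board.
- strip: Loose dark wooden strip 45 (x) x 210 (y) x 20 mm, about 0.16 kg, lying flat on the plywood base along the front of the fence, right of the stop finger. Origin at the centre of its underside (18 mm above the bench); its y axis points along the strip to the left, toward the stop finger.
- strip_end (a point): Centre of the strip's left end face (the one that must butt against the stop finger), 10 mm above the base.
- strip_near_end (a point): Centre of the strip's right end face (where it can be pushed), 10 mm above the base (28 mm above the bench).
- gents_saw: Bystander: small back saw with turned wooden handle and brass back, 358 x 46 mm, 25 mm high, lying on the bench in front of the board, blade to the left. Origin where handle and blade meet.
- pencil: Bystander: green pencil 136 mm long, 7 mm thick, lying on the front left of the plywood base. Origin at its middle.
- tape_rule: Bystander: yellow tape measure 37 x 88 x 62 mm standing on the bench in front of the board's left end. Origin under its middle.
- square: Bystander: combination square 77 x 300 x 18 mm lying on the bench behind the board. Origin under its middle.

How it is judged:
By the outcome, as a careful person would: the job done as asked, in the order asked, and still so for the second after the job is handed in, with the robot touching nothing.
It also fails if it takes over 58 s, if anything falls off the work surface, if the arm or the gripper's body presses on something with over 40 N, if the wrist force passes 120 N, or if a joint passes its speed limit or range.

ROBOT

A 6-joint arm with a two-finger parallel gripper is mounted at the origin on a cart in front of the work surface, level with it; the furniture and walls round the work are solid. World frame = base frame: x ahead of the robot, y to its left, z up, the work surface at z = 0. Lengths are in m, angles in rad, forces in N, time in s.
With the tool pointing down it reaches from about 0.275 to 0.825 m from the base axis. Payload 4.9 kg.
Tool frame: the origin (TCP) lies midway between the tips of the shut fingers; the grasp point (between the pads) lies 19 mm behind it (bot.grip_depth is the distance from the TCP to the grasp point, in m); z points along the fingers, y is the line along which they close (so a half turn about z gives the same grasp; the last joint's range is limited). The gripper opens to 85 mm and grips with 20 to 120 N. Pads are 22 mm wide; open, the fingers measure 114 mm over their backs; the gripper's body (76 mm by 85 mm) begins 54 mm behind the grasp point. The pads swing forward as they close: fully open they stand 13 mm farther back than shut.
Start: joints at [-1.45, 0.326, -0.193, 1.052, 0, 1.437], TCP at [0.139, -0.532, 0.231] pointing down, gripper open.
Joint ranges: [-2.65, 2.65], [-0.97, 1.79], [-1.3, 1.35], [-1.93, 2.1], [-1.47, 1.37], [-3.14, 3.14]. Speed limits (rad/s): [2.57, 2.57, 3.14, 3.14, 3.14, 3.14].

INTERFACE

Orientations are given as a unit quaternion [w, x, y, z].
In Python, from cell import bot gives the robot as it stands. Calls block until the motion is done:
- bot.move_pose(position, orientation): joint-space move of the TCP to a pose.
- bot.move_linear(position, speed=0.15, rotation=None, until_force=None): straight line of the TCP; rotation=None keeps the orientation; speed is the mean speed in m/s. With until_force (N) it stops when the force on the tool has changed by that much, and returns True; else False.
- bot.goto_joints(angles): joint-space move.
- bot.set_gripper(opening, grasp_force=None): opening from 0.0 (shut) to 1.0 (fully open); grasp_force is the grip in N (None keeps the last); returns when the fingers have stopped.
- bot.wait(seconds).
- bot.solve_ik(position, orientation): joint angles nearest the present ones, or None.
- bot.camera(name): name is "scene" or "top"; returns the picture (400x640x3 uint8, red, green, blue); there is no depth.
- bot.calibration(name): a dict with "mtx" (3x3 intrinsics, pixels), "k1" (the pictures are not rectified: a ray, as slopes to the right and down, at radius r is drawn at 1 + k1 r^2 times it, then the intrinsics apply), "extrinsics" (4x4, takes a point from world to camera coordinates). Camera axes: x right, y down, z forward; pixel columns grow to the right and rows downward; lengths in m; the calibration is good to about 2 mm. A picture is of the moment at which its call begins. calibration takes no time and is no camera call.
A pose or a line that the arm cannot do raises bot.PlanningError and nothing moves.
- bot.close_job(): hands the job in; it is judged then, once.
Trained networks look in the newest picture that a camera, given by its name, has taken for a name from the list of things; names that differ only in an ending like _2 or _b are one class to them, and where a whole thing is asked for, a point or a joint stands for the part that bears it (a point fixed in the world has none). Each returns a list of dicts, best first, with "confidence" (0 to 1); they miss things now and then, are a little off and sometimes report something else, mostly with a low value. They report only what shows in the picture. A call takes as long as a camera call.
- bot.search_frame(camera, thing): "bbox" ([left, top, width, height] in pixels, round what is visible of it).
Readings, each from a call of its own:
- bot.read_clock(): time.
- bot.read_joint_positions(): joint angles.
- bot.read_joint_vel(): joint speeds.
- bot.read_joint_efforts(): joint torques, N m.
- bot.read_position(): TCP position.
- bot.read_tool_rot(): TCP orientation.
- bot.read_ft_force(): force on the tool from outside, world axes, zero at the start.
- bot.read_moment(): the same for the moment, N m.
- bot.read_gripper_width(): opening from 0.0 (shut) to 1.0 (fully open).
- bot.read_finger_force(): force on a finger pad.
Only numpy, scipy, OpenCV 4.12 (cv2) and the standard library are available. Lean on these libraries where they do the work, as an engineer would, in place of code of your own. Each camera call takes 0.05 s, during which the arm holds its last target. There are 200 camera calls.

## Working session

There is one attempt and no reset: what is moved stays moved. The work goes in short steps, each a Python script; the robot and the scene stay as the last script left them, time stands still between calls to the robot, and variables do not carry over. Pictures are saved under pics/ and viewed, at most 10 in all, crops included, and the job is handed in when it is done.

```bash
mkdir -p pics; python3 - <<'E'
from cell import bot
import cv2,numpy as np
for c in("scene","top"):
    im=bot.camera(c); cv2.imwrite(f"pics/{c}0.png",cv2.resize(im[:,:,::-1],(800,500)))
    np.save(f"pics/{c}0.npy",im)
    k=bot.calibration(c); print(c,np.round(k["mtx"],1).tolist(),k["k1"],np.round(k["extrinsics"],3).tolist())
    for t in("saw_board","stop","release","strip","end_stop","strip_near_end","stop_face"):
        try: print(t,[(np.round(d["bbox"]).tolist(),round(d["confidence"],2)) for d in bot.search_frame(c,t)[:2]])
        except Exception as e: print(t,e)
print(bot.read_clock(),bot.read_tool_rot())
E
```

```text
scene [[436.8, 0.0, 316.6], [0.0, 436.8, 202.8], [0.0, 0.0, 1.0]] -0.020738875012695102 [[-0.507, -0.862, 0.017, 0.336], [-0.405, 0.221, -0.887, 0.282], [0.761, -0.457, -0.461, 0.647], [0.0, 0.0, 0.0, 1.0]]
saw_board [([193.0, 183.0, 230.0, 110.0], 0.56)]
stop [([249.0, 202.0, 46.0, 37.0], 0.76)]
release [([259.0, 207.0, 16.0, 8.0], 0.62), ([249.0, 198.0, 45.0, 43.0], 0.56)]
strip [([321.0, 196.0, 80.0, 35.0], 0.77), ([256.0, 202.0, 22.0, 10.0], 0.53)]
end_stop [([194.0, 186.0, 229.0, 110.0], 0.65), ([248.0, 200.0, 47.0, 38.0], 0.59)]
strip_near_end [([321.0, 193.0, 78.0, 40.0], 0.69)]
stop_face [([248.0, 198.0, 47.0, 45.0], 0.88)]
top [[488.2, 0.0, 316.5], [0.0, 488.2, 196.6], [0.0, 0.0, 1.0]] -0.13796308039620644 [[-0.023, -1.0, 0.003, 0.072], [-0.996, 0.023, -0.082, 0.544], [0.082, -0.005, -0.997, 1.226], [0.0, 0.0, 0.0, 1.0]]
saw_board [([206.0, 170.0, 207.0, 66.0], 0.91), ([269.0, 243.0, 138.0, 29.0], 0.71)]
stop []
release [([260.0, 174.0, 15.0, 11.0], 0.49)]
strip [([324.0, 184.0, 83.0, 22.0], 0.97)]
end_stop [([204.0, 171.0, 208.0, 66.0], 0.78), ([324.0, 183.0, 83.0, 22.0], 0.54)]
strip_near_end [([318.0, 185.0, 88.0, 20.0], 0.76)]
stop_face [([253.0, 171.0, 32.0, 36.0], 0.8)]
0.8 [-1.19230243e-05  9.91899541e-01  1.27024804e-01  6.34589922e-06]
```

```bash
python3 - <<'E'
import cv2,numpy as np
a=np.load("pics/top0.npy")[150:280,190:430,::-1]; b=np.load("pics/scene0.npy")[165:305,180:430,::-1]
cv2.imwrite("pics/top_c.png",cv2.resize(a,None,fx=3.3,fy=3.3,interpolation=cv2.INTER_CUBIC))
cv2.imwrite("pics/scene_c.png",cv2.resize(b,None,fx=3.2,fy=3.2,interpolation=cv2.INTER_CUBIC))
E
```

```text
(no output)
```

View pics/top_c.png

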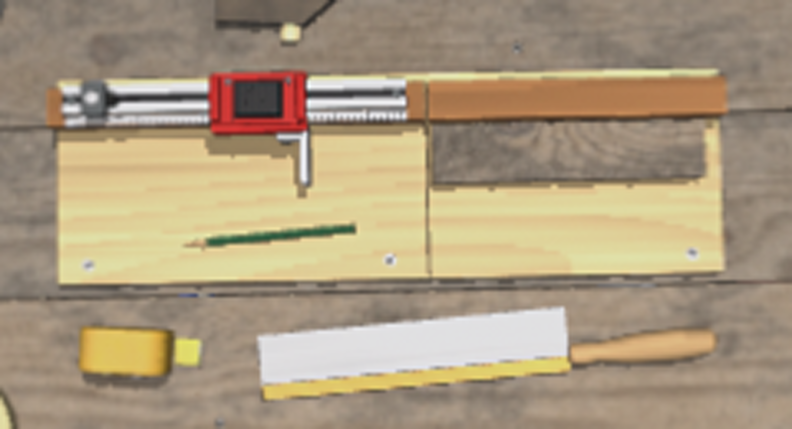

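View pics/scene_c.png

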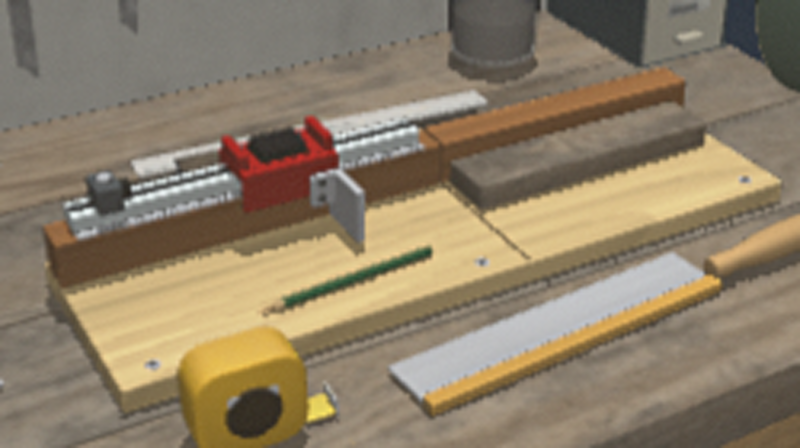

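The top crop shows the button at (258,99), the stop finger's lower end at (305,185), the strip spanning (432..706, ~150), the base front corners at (58,285) and (723,271), and the end stop at about (95,97). The strip lies clear to the right of the finger.

```bash
cat > h.py <<'E'
from cell import bot
import cv2,numpy as np
def ray(cam,u,v,z):
    k=bot.calibration(cam);E=k["extrinsics"];M=k["mtx"]
    p=cv2.undistortPoints(np.array([[[u,v]]],float),M,np.array([k["k1"],0,0,0,0.]))[0,0]
    R,t=E[:3,:3],E[:3,3];d=R.T@np.array([p[0],p[1],1]);o=-R.T@t
    return o+d*(z-o[2])/d[2]
def proj(cam,P):
    k=bot.calibration(cam);E=k["extrinsics"]
    return cv2.projectPoints(np.array(P,float).reshape(-1,1,3),cv2.Rodrigues(E[:3,:3])[0],E[:3,3],k["mtx"],np.array([k["k1"],0,0,0,0.]))[0][:,0]
E
python3 - <<'E'
from h import *
def t(x,y,z): return np.round(ray("top",(x+.5)/3.3-.5+190,(y+.5)/3.3-.5+150,z),4)
def s(x,y,z): return np.round(ray("scene",(x+.5)/3.2-.5+180,(y+.5)/3.2-.5+165,z),4)
for n,f,x,y,z in [("baseFL",t,58,285,.018),("baseFR",t,723,271,.018),("fenceBL",t,48,88,.052),("fenceFL",t,48,127,.052),("fenceFR",t,726,115,.052),
 ("btn",t,258,99,.0815),("btn bbox",t,(267.5-190)*3.3,(179.5-150)*3.3,.0815),("redL",t,210,100,.0845),("redR",t,306,100,.0845),("endstopR",t,107,97,.084),("endstopL",t,80,97,.084),
 ("stripL",t,432,152,.038),("stripR",t,706,150,.038),("stripRfront",t,706,178,.038),("stripRback",t,706,122,.038),("stripLfront",t,433,184,.038),("finger end",t,305,187,.018),
 ("S btn",s,277,144,.0815),("S baseFL",s,122,403,.018),("S baseFR",s,779,183,.018),("S stripRfront",s,704,132,.038),("S stripLfront",s,486,187,.038)]:
    print(n,f(x,y,z))
E
```

```text
baseFL [0.4512 0.342  0.018 ]
baseFR [ 0.4504 -0.1753  0.018 ]
fenceBL [0.6012 0.3413 0.052 ]
fenceFL [0.5713 0.3414 0.052 ]
fenceFR [ 0.5687 -0.1755  0.052 ]
btn [0.5853 0.1775 0.0815]
btn bbox [0.5866 0.1792 0.0815]
redL [0.5851 0.2129 0.0845]
redR [0.5834 0.1418 0.0845]
endstopR [0.5892 0.2897 0.084 ]
endstopL [0.5897 0.31   0.084 ]
stripL [0.5467 0.049  0.038 ]
stripR [ 0.5435 -0.1617  0.038 ]
stripRfront [ 0.5219 -0.1609  0.038 ]
stripRback [ 0.5651 -0.1625  0.038 ]
stripLfront [0.5222 0.0488 0.038 ]
finger end [0.5233 0.148  0.018 ]
S btn [0.5784 0.1805 0.0815]
S baseFL [0.4399 0.3457 0.018 ]
S baseFR [ 0.4481 -0.1733  0.018 ]
S stripRfront [ 0.5116 -0.1505  0.038 ]
S stripLfront [0.5213 0.0439 0.038 ]
```

```bash
python3 - <<'E'
from h import *
Q=[0,1,0,0]
bot.set_gripper(0.0)
bot.move_pose([.585,.178,.13],Q)
bot.move_linear([.585,.178,.090],speed=.08)
f0=bot.read_ft_force(); print("f0",f0)
print(bot.move_linear([.585,.178,.072],speed=.012,until_force=9))
print(bot.read_position(),bot.read_ft_force()-f0,bot.read_clock())
im=bot.camera("scene"); cv2.imwrite("pics/press.png",cv2.resize(im[150:290,180:400,::-1],None,fx=3.5,fy=3.5,interpolation=cv2.INTER_CUBIC))
E
```

```text
f0 [-0.36986546 -0.00141375  0.84592284]
True
[0.58497819 0.17800447 0.07470634] [-0.76008206 -0.66281407  5.00676273] 7.0917
```

View pics/press.png

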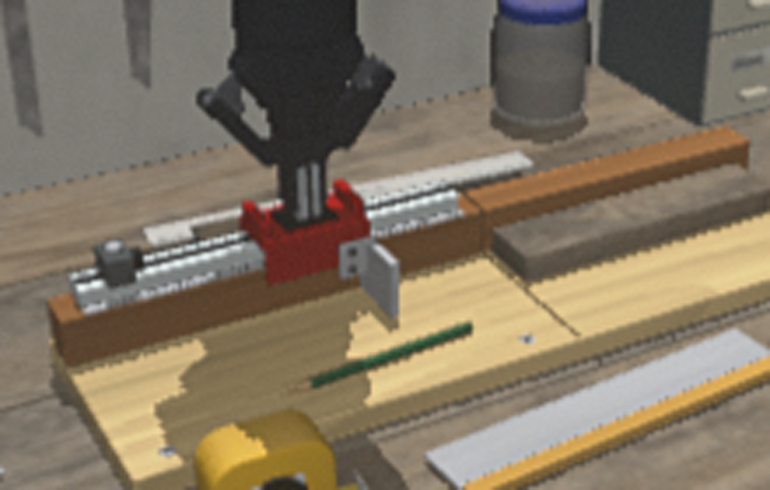

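The fingertips sit in the well on the button, at about (305,215) in the crop. I'll press to the bottom and slide left.

```bash
python3 - <<'E'
from h import *
print(bot.move_linear([.585,.178,.0728],speed=.008,until_force=9)); 
p=bot.read_position();print(p,bot.read_ft_force())
z=min(p[2],.0738)
print("hit",bot.move_linear([.585,.205,z],speed=.03,until_force=12)); 
bot.wait(.2);print(bot.read_position(),bot.read_ft_force(),bot.read_clock())
im=bot.camera("scene"); cv2.imwrite("pics/slide1.png",cv2.resize(im[150:290,180:400,::-1],None,fx=3.5,fy=3.5,interpolation=cv2.INTER_CUBIC))
E
```

```text
True
[0.58496218 0.17803682 0.07466525] [-0.97458998 -1.02723494  5.91835251]
hit False
[0.5851532  0.20517538 0.07455562] [-2.26130004 -0.95115626  6.49608788] 8.6
```

View pics/slide1.png

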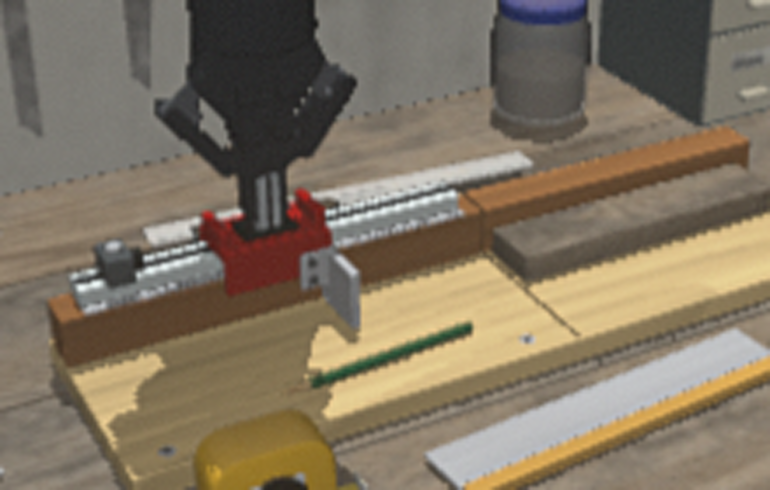

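The stop moved with the finger (well now at about (268,230)). I'll continue to the end stop; if the finger slips it meets the left shoulder and still drives the stop home.

```bash
python3 - <<'E'
from h import *
p=bot.read_position()
for y,s in((.238,.03),(.285,.02)):
    h=bot.move_linear([.585,y,.0728],speed=s,until_force=12); print(h,bot.read_position(),bot.read_ft_force(),bot.read_clock())
    if h and y>.24: break
im=bot.camera("scene"); cv2.imwrite("pics/home.png",cv2.resize(im[150:290,180:400,::-1],None,fx=3.5,fy=3.5,interpolation=cv2.INTER_CUBIC))
E
```

```text
False [0.58526493 0.23843132 0.07445128] [-4.86491236 -0.25675521 13.11227935] 9.9
True [0.5868744  0.26380791 0.0745902 ] [-1.10201962 -1.28184185  4.37201442] 11.3333
```

View pics/home.png

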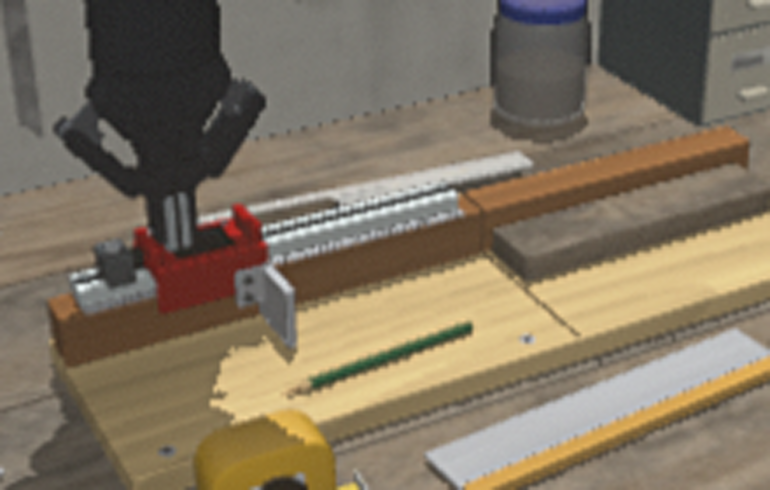

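```bash
python3 - <<'E'
from h import *
p=bot.read_position()
bot.move_linear([.586,p[1],.0722],speed=.01,until_force=10)
print(bot.move_linear([.586,p[1]+.006,.0722],speed=.01,until_force=10),bot.read_position(),bot.read_ft_force())
q=bot.read_position()
bot.move_linear([.586,q[1],.10],speed=.04)
bot.move_linear([.5,.1,.16],speed=.2)
im=bot.camera("top"); cv2.imwrite("pics/after.png",cv2.resize(im[150:250,190:430,::-1],None,fx=3.3,fy=3.3,interpolation=cv2.INTER_CUBIC))
s=bot.camera("scene"); cv2.imwrite("pics/after_s.png",cv2.resize(s[180:260,180:300,::-1],None,fx=6,fy=6,interpolation=cv2.INTER_CUBIC));print(bot.read_clock())
E
```

```text
True [0.58688892 0.26380693 0.07469272] [-1.30280169 -0.31447781  5.6079117 ]
14.0
```

View pics/after_s.png

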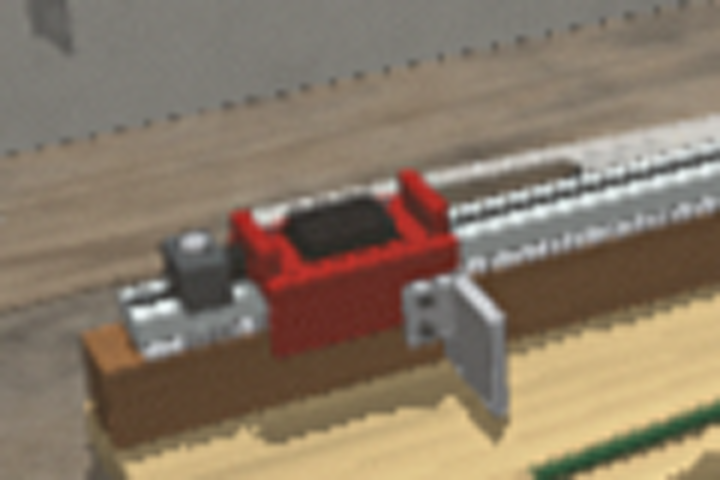

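View pics/after.png

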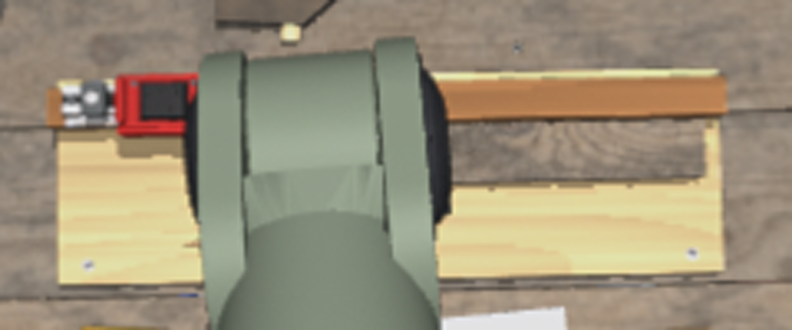

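The stop is against the buffer with its button up (scene crop: red left end at (245,270) touches the buffer, black button stands proud at (340,225)), shifted about 70 mm as expected. Now I'll push the strip.

```bash
python3 - <<'E'
from h import *
X=.5445
bot.move_linear([X,-.205,.12],speed=.2)
bot.move_linear([X,-.205,.027],speed=.1)
print(bot.read_position(),bot.read_ft_force())
h=bot.move_linear([X,-.03,.027],speed=.04,until_force=10);print(h,bot.read_position(),bot.read_ft_force())
if not h:
    print(bot.move_linear([X,.03,.027],speed=.012,until_force=5),bot.read_position(),bot.read_ft_force(),bot.read_clock())
im=bot.camera("scene"); cv2.imwrite("pics/push.png",cv2.resize(im[165:290,190:400,::-1],None,fx=3.7,fy=3.7,interpolation=cv2.INTER_CUBIC))
E
```

```text
Traceback (most recent call last):
cell.PlanningError: the arm cannot follow that straight line within its joint ranges
```

```bash
python3 - <<'E'
from h import *
print(np.round(bot.read_joint_positions(),2),bot.read_position())
for n,Q in(("0",[0,1,0,0]),("180",[0,0,1,0]),("90",[0,.7071068,.7071068,0]),("-90",[0,.7071068,-.7071068,0])):
  for y,z in((.1,.16),(-.205,.12),(-.205,.027),(-.1,.027),(.01,.027)):
    q=bot.solve_ik([.5445,y,z],Q); print(n,y,z,None if q is None else np.round(q,2))
E
```

```text
[ 0.06  0.32 -0.4   0.85 -0.01 -3.08] [0.50021229 0.10074293 0.15951614]
0 0.1 0.16 [ 0.05  0.39 -0.29  0.89  0.   -3.09]
0 -0.205 0.12 [-0.49  0.48 -0.26  0.83  0.    2.65]
0 -0.205 0.027 [-0.49  0.59 -0.35  0.63  0.    2.65]
0 -0.1 0.027 [-0.31  0.55 -0.43  0.59  0.    2.83]
0 0.01 0.027 [-0.12  0.54 -0.45  0.58  0.    3.02]
180 0.1 0.16 [ 0.05  0.39 -0.29  0.89  0.    0.05]
180 -0.205 0.12 [-0.49  0.48 -0.26  0.83  0.   -0.49]
180 -0.205 0.027 [-0.49  0.59 -0.35  0.63  0.   -0.49]
180 -0.1 0.027 [-0.31  0.55 -0.43  0.59  0.   -0.31]
180 0.01 0.027 [-0.12  0.54 -0.45  0.58  0.   -0.12]
90 0.1 0.16 [ 0.05  0.39 -0.29  0.89  0.    1.62]
90 -0.205 0.12 [-0.49  0.48 -0.26  0.83  0.    1.08]
90 -0.205 0.027 [-0.49  0.59 -0.35  0.63  0.    1.08]
90 -0.1 0.027 [-0.31  0.55 -0.43  0.59  0.    1.26]
90 0.01 0.027 [-0.12  0.54 -0.45  0.58  0.    1.45]
-90 0.1 0.16 [ 0.05  0.39 -0.29  0.89  0.   -1.52]
-90 -0.205 0.12 [-0.49  0.48 -0.26  0.83  0.   -2.06]
-90 -0.205 0.027 [-0.49  0.59 -0.35  0.63  0.   -2.06]
-90 -0.1 0.027 [-0.31  0.55 -0.43  0.59  0.   -1.89]
-90 0.01 0.027 [-0.12  0.54 -0.45  0.58  0.   -1.69]
```

The last joint wraps near ±π, so I'll use the half-turned grasp, which keeps it mid-range.

```bash
python3 - <<'E'
from h import *
X=.5445
bot.move_pose([X,-.205,.13],[0,0,1,0])
bot.move_linear([X,-.205,.027],speed=.1)
print(bot.read_position(),bot.read_ft_force())
h=bot.move_linear([X,-.03,.027],speed=.04,until_force=10);print(h,bot.read_position(),bot.read_ft_force())
if not h:
    print(bot.move_linear([X,.03,.027],speed=.012,until_force=5),bot.read_position(),bot.read_ft_force(),bot.read_clock())
im=bot.camera("scene"); cv2.imwrite("pics/push.png",cv2.resize(im[165:290,190:400,::-1],None,fx=3.7,fy=3.7,interpolation=cv2.INTER_CUBIC))
E
```

```text
[ 0.54507705 -0.20527127  0.02766047] [ 1.24635314  0.70920224 -0.60538868]
False [ 0.54448941 -0.03003776  0.02699367] [ 0.05255015 -1.05013123  0.14760768]
True [ 0.54437875 -0.01049197  0.02683295] [-0.45854523 -2.8152262   1.6814269 ] 24.1
```

View pics/push.png

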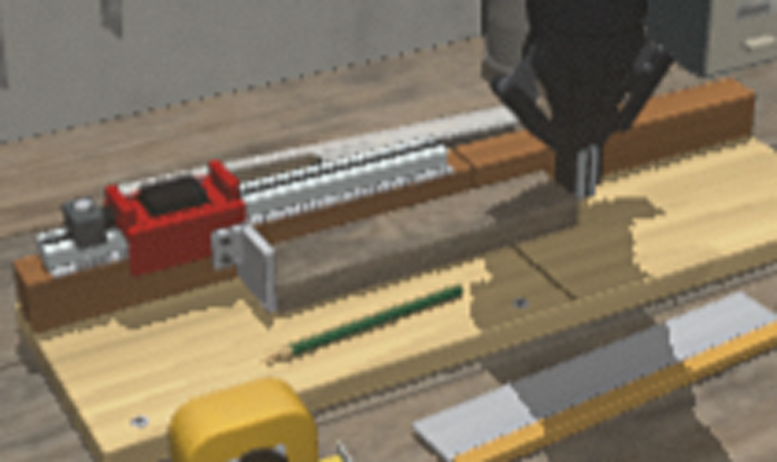

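The strip now butts against the finger at (272,300). I'll firm it up gently, back off, and check from above.

```bash
python3 - <<'E'
from h import *
print(bot.move_linear([.5445,.0,.027],speed=.01,until_force=7),bot.read_position(),bot.read_ft_force())
bot.move_linear([.5445,-.04,.027],speed=.05)
bot.move_linear([.5445,-.06,.16],speed=.15)
bot.move_pose([.40,-.30,.25],[0,0,1,0])
im=bot.camera("top"); cv2.imwrite("pics/fin.png",cv2.resize(im[155:235,190:350,::-1],None,fx=5,fy=5,interpolation=cv2.INTER_CUBIC));print(bot.read_clock())
def t(x,y,z): return np.round(ray("top",x,y,z),4)
for P in([.5712,.15,.052],[.5712,.15,.038],[.5712,.02,.052],[.5712,.02,.038],[.522,.15,.038],[.522,.02,.038]): print(P,(proj("top",P)[0]-[190,155]+.5)*5)
E
```

```text
True [ 0.5443749  -0.01059428  0.02680523] [ 0.30158904 -1.85259374  3.07551786]
27.5833
[0.5712, 0.15, 0.052] [452.65853057 159.45978281]
[0.5712, 0.15, 0.038] [454.63170857 162.3161678 ]
[0.5712, 0.02, 0.052] [712.47902518 153.58835831]
[0.5712, 0.02, 0.038] [711.52013604 156.51156353]
[0.522, 0.15, 0.038] [456.2701784  259.36700392]
[0.522, 0.02, 0.038] [714.00740711 253.55226789]
```

View pics/fin.png

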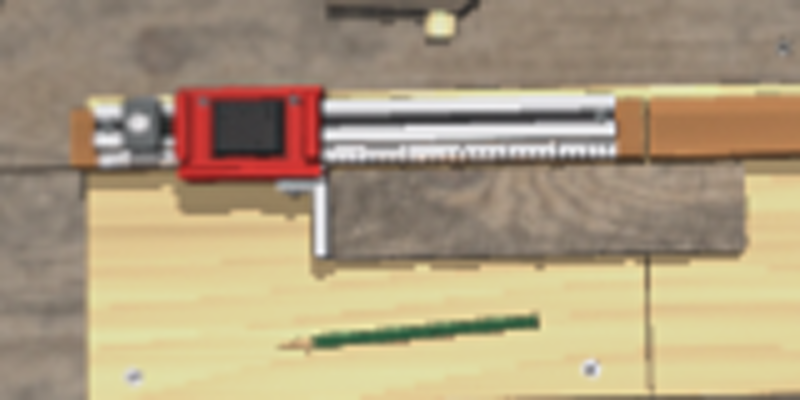

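The top view shows the stop home, the strip's left end on the finger at (328,215), and the strip parallel to the fence. The bystanders visible are undisturbed. Handing in.

```bash
python3 -c "
from cell import bot
print(bot.close_job())"
```

```text
the job is handed in; nothing more can be done
None
```

The job is handed in: the length stop is home against the end stop and locked with its button up, and the strip is pushed along the fence until it butts against the stop finger; the judge returned no verdict.

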